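Light and photograph a small painting

TASK

The camera is set up to photograph the small painting on the easel. With a fingertip, press in the red switch on top of the large black lamp (the key light) until it stays in, then the blue switch on the small white lamp (the fill light), and only when both are on give the red shutter button on top of the camera a light press and let go. Press gently, straight down: the lamps and the camera must not be pressed hard, shifted, tipped or lifted, and everything else on the table stays where it is.

Things in the scene. Friction and masses are not known exactly. Their poses are not given: they have to be found in the camera images.
- key_lamp: the key light: the larger, black table lamp, loose, about 1.1 kg, on a round base 120 mm across; its housing is 100 (x, towards the light) by 84 by 80 mm with its flat top 160 mm above the table and a round bowl 104 mm across on its front (own +x). Origin: centre of the underside of the base; z up
- key_lamp_switch_top (a point): centre of the top of the red round switch cap (22 mm across) on top of the black lamp; when out it stands 13 mm above the flat top of the housing, 173 mm above the table; it is 12 mm behind (own -x) the base axis
- key_lamp_switch (a joint): red push switch that slides straight down and STAYS where it is pushed: value 0 (out, off, as at the start) to 0.010 m (fully in, against a hard stop); on from 0.003 m; it takes about 3.8 N to start moving, 4.9 N to reach 0.003 m, 6 N for 0.006 m and 7.4 N to reach the stop
- fill_lamp: the fill light: the smaller, white table lamp, loose, about 0.7 kg, on a round base 100 mm across; its housing is 70 (x, towards the light) by 60 by 56 mm with its flat top 121 mm above the table and a round bowl 72 mm across on its front (own +x). Origin: centre of the underside of the base; z up
- fill_lamp_switch_top (a point): centre of the top of the blue round switch cap (22 mm across) on top of the white lamp; when out it stands 13 mm above the flat top of the housing, 134 mm above the table; it is 12 mm behind (own -x) the base axis
- fill_lamp_switch (a joint): blue push switch that slides straight down and STAYS where it is pushed: value 0 (out, off, as at the start) to 0.010 m (fully in, against a hard stop); on from 0.003 m; it takes about 3.8 N to start moving, 4.9 N to reach 0.003 m, 6 N for 0.006 m and 7.4 N to reach the stop
- camera: black camera, loose, about 0.85 kg with the low three-legged table tripod it is fixed on (feet 98 mm from the middle); lens along its own +x, towards the painting; body 130 mm wide (y), its top plate 178 mm above the table, the viewfinder hump in the middle (y -14 to 26 mm) 191 mm, a small dial at y +48 mm 185 mm. Origin: on the table under the middle of the tripod; z up
- lens (a point): centre of the front of the camera lens, 82 mm ahead (own +x) of and 140 mm above the camera origin
- shutter_top (a point): centre of the top of the red shutter button (16 mm across) on the camera top plate, at own x +8, y -48 mm; at rest 9 mm above the top plate, 187 mm above the table
- shutter (a joint): sprung shutter button, straight down: 0 released to 0.006 m fully down (hard stop); 0.8 N to start, 2.8 N at 0.002 m, 6.8 N at the bottom; the picture is taken at 0.002 m; it springs back when let go
- lens_cap: black lens cap lying flat, 66 mm across, 10 mm high; origin at the centre of its underside
- pigment_jar: small closed jar, 42 mm across, 58 mm high; origin at the centre of its underside
- paint_tube: white paint tube with a blue band and black cap, lying, about 115 mm long (its x), 34 mm wide, 16 mm high; origin under its middle
- flat_brush: flat paint brush lying down, about 190 mm long (its x), 32 mm wide, 12 mm high; origin under its middle
- paint_tin: shallow tin of brown paint, 90 mm across, 30 mm high; origin at the centre of its underside
- small_panel: small brown painting on a wooden panel lying flat, 100 x 100 x 18 mm; origin at the centre of its underside
There are look-alikes about, which are no part of the job. What is shaped like the camera but pink or purple is not meant.

How it is judged:
By the outcome, as a careful person would: the job done as asked, in the order asked, and still so for the second after the job is handed in, with the robot touching nothing.
It also fails if it takes over 48 s, if anything falls off the work surface, if the arm or the gripper's body presses on something with over 40 N, if the wrist force passes 120 N, or if a joint passes its speed limit or range.

ROBOT

A 7-joint arm with a two-finger parallel gripper is mounted at the origin on the work surface. World frame = base frame: x ahead of the robot, y to its left, z up, the work surface at z = 0. Lengths are in m, angles in rad, forces in N, time in s.
With the tool pointing down it reaches from about 0.4 to 0.85 m from the base axis. Payload 6.9 kg.
Tool frame: the origin (TCP) lies midway between the tips of the shut fingers; the grasp point (between the pads) lies 19 mm behind it; z points along the fingers, y is the line along which they close (so a half turn about z gives the same grasp; the last joint's range is limited). The gripper opens to 85 mm and grips with 20 to 120 N. Pads are 22 mm wide; open, the fingers measure 114 mm over their backs; the gripper's body (76 mm by 85 mm) begins 54 mm behind the grasp point. The pads swing forward as they close: fully open they stand 13 mm farther back than shut.
Start: joints at [1.24, 0.507, -0.238, 1.5, 0.126, 1.149, -0.155], TCP at [0.264, -0.566, 0.231] pointing down, gripper open.
Joint ranges: [-3.08, 3.08], [-0.24, 2.05], [-1.43, 1.35], [0, 2.5], [-1.52, 4.66], [0.17, 1.96], [-2.89, 2.89]. Speed limits (rad/s): [2.39, 2.39, 3.14, 3.14, 3.14, 3.14, 3.14].

INTERFACE

Orientations are given as a rotation vector (axis times angle).
In Python, from station import r gives the robot as it stands. The module is installed in compiled form; this text tells all that it offers.
- The arm moves only by the tool send_rows, never from a script. Its argument "series" is a list of rows, each an object with "xyz": the shift along the world's x, y, z in mm, a list of three; "rotation": the turn, a rotation vector about the world's x, y, z in degrees, a list of three; "fingers": the gripper command: -1 is fully open, 1 is shut, values between are in proportion. In form: [{"xyz": [tx, ty, tz], "rotation": [wx, wy, wz], "fingers": fingers}, ...]. A call has 1 to 12 rows; each row is the pose to reach, as a shift and turn from the pose commanded when the call began; what a row does not reach only later rows make up. A row lasts 1/8 s, in which the tool goes at most 62.5 mm and 10.7 degrees, less where a joint would pass 70% of its speed; a pose out of reach is approached as far as the arm can. A call with a gripper value outside its range is refused whole. The fingers move at their own pace and stop on an object; the grip force is fixed at half the most. Time passes only in rows, so rows that repeat a pose let the fingers close. It gives the time, the measured TCP pose, the force, the opening and the grip force at its end, in the units of the state.
- r.get_state(): the state, without advancing time (a new reading comes with each control period).
- r.read_camera(name): name is "scene" or "top" or "wrist"; returns a dict with "image" (384x512x3 uint8, red, green, blue), "fx", "fy", "cx", "cy" (pixels), "R" (3x3) and "t" (3): a world point X has camera coordinates R X + t. Camera axes: x right, y down, z forward; pixel columns grow to the right and rows downward; lengths in m; the calibration is good to about 2 mm. A picture is of the moment at which its call begins. There is no depth.
- r.hand_in(): hands the job in; it is judged then, once.
The state is a dict: "time": time; "joint_positions": joint angles; "joint_vel": joint speeds; "joint_torque": joint torques, N m; "eef_pos": TCP position; "tcp_rot": TCP orientation; "wrist_force": force on the tool from outside, world axes, zero at the start; "ft_torque": the same for the moment, N m; "grip_width": finger opening in m; "gripper_force": force on a finger pad.
Only numpy, scipy, OpenCV 4.12 (cv2) and the standard library are available. Lean on these libraries where they do the work, as an engineer would, in place of code of your own. Each camera call takes 0.05 s, during which the arm holds its last target. There are 200 camera calls.

## Working session

There is one attempt and no reset: what is moved stays moved. The work goes in short steps, Python scripts to look and compute and a tool call to move; the robot and the scene stay as the last step left them, time stands still between calls to the robot, and variables do not carry over. Pictures are saved under pics/ and viewed, at most 10 in all, crops included, and the job is handed in when it is done.

Besides the shell and the picture viewer there is one more tool, called after "Request:" by a JSON object that holds its "api" and its "payload". send_rows: Moves the arm, as the interface text tells. Its arguments: {"type":"object","properties":{"series":{"type":"array","items":{"type":"object","properties":{"xyz":{"type":"array","items":{"type":"number"}},"rotation":{"type":"array","items":{"type":"number"}},"fingers":{"type":"number"}}}}},"required":["series"]}

```bash
mkdir -p pics; cat > h.py <<'E'
import numpy as np, cv2
from station import r
def snap(n,f):
    c=r.read_camera(n); cv2.imwrite(f,cv2.cvtColor(c["image"],cv2.COLOR_RGB2BGR)); return c
def ray(c,u,v,z):
    R=np.array(c["R"]);t=np.array(c["t"]); o=-R.T@t
    d=R.T@np.array([(u-c["cx"])/c["fx"],(v-c["cy"])/c["fy"],1])
    return o+d*(z-o[2])/d[2]
def proj(c,X):
    p=np.array(c["R"])@X+np.array(c["t"]); return c["fx"]*p[0]/p[2]+c["cx"],c["fy"]*p[1]/p[2]+c["cy"]
def blobs(c,col,amin=15):
    h=cv2.cvtColor(c["image"],cv2.COLOR_RGB2HSV)
    if col=="red": m=cv2.inRange(h,(0,130,70),(8,255,255))|cv2.inRange(h,(172,130,70),(180,255,255))
    else: m=cv2.inRange(h,(100,120,60),(130,255,255))
    n,l,s,ce=cv2.connectedComponentsWithStats(m)
    return [(ce[i].round(1).tolist(),s[i].tolist()) for i in range(1,n) if s[i][4]>=amin]
E
python3 - <<'E'
from h import *
s=r.get_state(); print({k:np.round(s[k],3).tolist() for k in s})
for n in("top","scene"):
    c=snap(n,f"pics/{n}0.png"); R=np.array(c["R"]); print(n,c["fx"],(-R.T@c["t"]).round(3),R[2].round(2))
    for k in("red","blue"): print(k,blobs(c,k))
E
```

```text
{'time': 0.0, 'joint_positions': [1.239, 0.508, -0.238, 1.501, 0.126, 1.149, -0.155], 'joint_vel': [0.0, 0.001, -0.001, -0.0, 0.0, -0.0, -0.002], 'joint_torque': [-0.001, -62.058, -2.187, -24.965, 0.012, 0.012, 0.0], 'eef_pos': [0.264, -0.566, 0.23], 'tcp_rot': [-3.065, -0.68, 0.001], 'wrist_force': [-0.378, -0.377, 0.377], 'ft_torque': [0.011, -0.013, 0.036], 'gripper_force': 0.0, 'grip_width': 0.085}
top 377.9429309411691 [0.348 0.01  1.188] [ 0.12 -0.   -0.99]
red [([401.6, 62.7], [395, 55, 16, 14, 63]), ([422.0, 62.8], [416, 55, 14, 14, 69]), ([94.3, 67.2], [91, 64, 8, 8, 46]), ([118.0, 89.3], [106, 83, 24, 14, 180]), ([127.2, 157.2], [123, 154, 9, 8, 53]), ([282.7, 174.6], [280, 172, 6, 6, 25]), ([145.1, 262.6], [142, 260, 7, 6, 28]), ([358.7, 295.7], [356, 293, 6, 6, 27])]
blue [([353.9, 160.2], [351, 157, 7, 7, 38])]
scene 374.4394037469619 [ 0.971 -0.341  0.985] [-0.46  0.34 -0.82]
red [([355.1, 150.0], [352, 147, 8, 8, 47]), ([443.6, 160.9], [441, 158, 7, 7, 16]), ([102.6, 165.3], [100, 163, 6, 6, 28]), ([226.1, 207.6], [223, 205, 7, 6, 29]), ([462.5, 227.3], [459, 224, 8, 8, 44])]
blue [([304.4, 158.4], [302, 156, 6, 7, 16]), ([469.3, 221.8], [466, 219, 7, 6, 27]), ([168.2, 276.8], [164, 273, 9, 9, 57])]
```

View pics/top0.png

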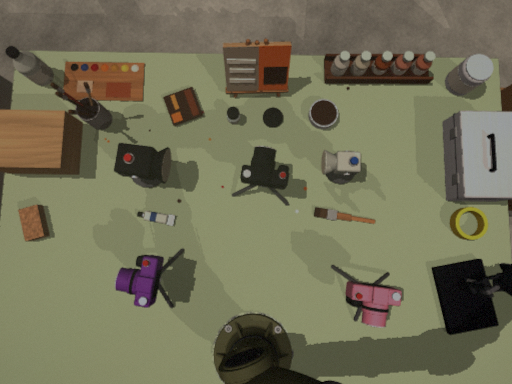

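View pics/scene0.png

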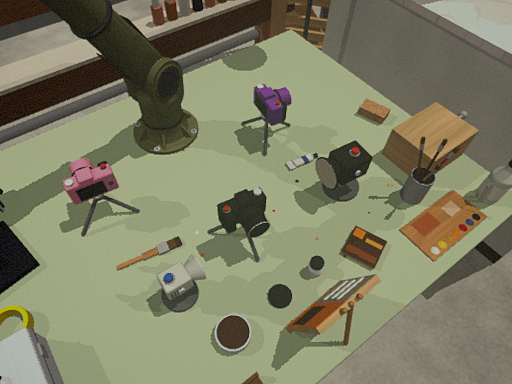

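The top view shows the key lamp's red cap at (127,157), the fill lamp's blue cap at (354,160) and the black camera's shutter at (283,175). In the scene view they are at (355,150), (168,277) and (226,208). The pink and purple cameras are look-alikes.

```bash
python3 - <<'E'
from h import *
a=r.read_camera("top");b=r.read_camera("scene")
P=lambda c:np.array([[c["fx"],0,c["cx"]],[0,c["fy"],c["cy"]],[0,0,1]])@np.c_[np.array(c["R"]),np.array(c["t"])]
for n,u,v,z in(("key",(127.2,157.2),(355.1,150),.173),("fill",(353.9,160.2),(168.2,276.8),.134),("shut",(282.7,174.6),(226.1,207.6),.187)):
    X=cv2.triangulatePoints(P(a),P(b),np.array(u,float),np.array(v,float)).ravel();X=X[:3]/X[3]
    print(n,X.round(4),ray(a,*u,z).round(4),ray(b,*v,z).round(4))
s=r.get_state();R=cv2.Rodrigues(np.array(s["tcp_rot"]))[0];print(R.round(3),s["eef_pos"],s["time"])
E
```

```text
key [0.5588 0.3544 0.1671] [0.5574 0.3523 0.173 ] [0.5618 0.3497 0.173 ]
fill [ 0.5685 -0.2794  0.1278] [ 0.5671 -0.278   0.134 ] [ 0.5716 -0.2796  0.134 ]
shut [ 0.5147 -0.0717  0.1825] [ 0.5137 -0.0718  0.187 ] [ 0.5176 -0.0726  0.187 ]
[[ 0.906  0.423 -0.   ]
 [ 0.423 -0.906  0.001]
 [ 0.    -0.001 -1.   ]] [ 0.26425327 -0.56607544  0.23077163] 0.2
```

Request:
{"api": "send_rows", "payload": {"series": [{"xyz": [10,0,55],"rotation": [0,0,0],"fingers": 1},{"xyz": [60,25,75],"rotation": [0,0,0],"fingers": 1},{"xyz": [110,55,80],"rotation": [0,0,0],"fingers": 1},{"xyz": [160,90,80],"rotation": [0,0,0],"fingers": 1},{"xyz": [200,130,80],"rotation": [0,0,0],"fingers": 1},{"xyz": [240,175,80],"rotation": [0,0,0],"fingers": 1},{"xyz": [265,225,80],"rotation": [0,0,0],"fingers": 1},{"xyz": [275,280,80],"rotation": [0,0,0],"fingers": 1},{"xyz": [280,335,80],"rotation": [0,0,0],"fingers": 1},{"xyz": [285,390,80],"rotation": [0,0,0],"fingers": 1},{"xyz": [290,445,80],"rotation": [0,0,0],"fingers": 1},{"xyz": [290,500,80],"rotation": [0,0,0],"fingers": 1}]}}

```text
time: 1.7
eef_pos: [0.5543, -0.0645, 0.3111]
tcp_rot: [-3.067, -0.681, -0.0]
wrist_force: [0.2, -0.1, -0.4]
grip_width: 0.0
gripper_force: 0.0
```

Request:
{"api": "send_rows", "payload": {"series": [{"xyz": [0,50,0],"rotation": [0,0,0],"fingers": 1},{"xyz": [0,105,0],"rotation": [0,0,0],"fingers": 1},{"xyz": [0,160,0],"rotation": [0,0,0],"fingers": 1},{"xyz": [0,215,0],"rotation": [0,0,0],"fingers": 1},{"xyz": [0,270,0],"rotation": [0,0,0],"fingers": 1},{"xyz": [3,325,0],"rotation": [0,0,0],"fingers": 1},{"xyz": [5,375,0],"rotation": [0,0,0],"fingers": 1},{"xyz": [5,405,0],"rotation": [0,0,0],"fingers": 1},{"xyz": [5,416,-20],"rotation": [0,0,0],"fingers": 1},{"xyz": [5,416,-50],"rotation": [0,0,0],"fingers": 1},{"xyz": [5,416,-60],"rotation": [0,0,0],"fingers": 1},{"xyz": [5,416,-60],"rotation": [0,0,0],"fingers": 1}]}}

```text
time: 3.2
eef_pos: [0.5594, 0.3492, 0.2509]
tcp_rot: [3.067, 0.68, -0.002]
wrist_force: [-0.9, 0.5, 1.5]
grip_width: 0.0
gripper_force: 0.0
```

```bash
python3 - <<'E'
from h import *
c=snap("wrist","pics/w1.png");print(np.round(r.get_state()["eef_pos"],4))
R=np.array(c["R"]);print((-R.T@c["t"]).round(3),R[2].round(2))
for q in blobs(c,"red"):print(q,ray(c,*q[0],.173).round(4))
E
```

```text
[0.5597 0.3495 0.2519]
[0.628 0.381 0.393] [-0.27 -0.13 -0.95]
([457.8, 42.4], [439, 0, 40, 82, 1028]) [0.709  0.2781 0.173 ]
([251.0, 199.9], [237, 184, 29, 32, 714]) [0.5588 0.3521 0.173 ]
([398.5, 265.8], [396, 264, 6, 5, 20]) [0.5582 0.2253 0.173 ]
```

View pics/w1.png

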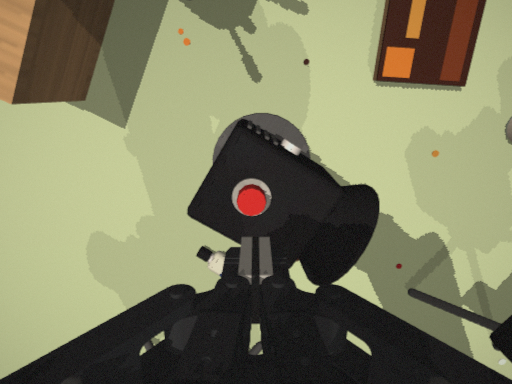

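The wrist view shows the red cap at (251,200), i.e. about (0.559, 0.352). That agrees with the other views, so I descend.

Request:
{"api": "send_rows", "payload": {"series": [{"xyz": [0,2,-20],"rotation": [0,0,0],"fingers": 1},{"xyz": [0,2,-45],"rotation": [0,0,0],"fingers": 1},{"xyz": [0,2,-62],"rotation": [0,0,0],"fingers": 1},{"xyz": [0,2,-70],"rotation": [0,0,0],"fingers": 1},{"xyz": [0,2,-73],"rotation": [0,0,0],"fingers": 1},{"xyz": [0,2,-73],"rotation": [0,0,0],"fingers": 1},{"xyz": [0,2,-73],"rotation": [0,0,0],"fingers": 1}]}}

```text
time: 4.12
eef_pos: [0.5596, 0.3519, 0.179]
tcp_rot: [-3.067, -0.681, -0.002]
wrist_force: [0.4, 0.7, -0.5]
grip_width: 0.0003
gripper_force: 0.0
```

Request:
{"api": "send_rows", "payload": {"series": [{"xyz": [0,0,-1.5],"rotation": [0,0,0],"fingers": 1},{"xyz": [0,0,-3],"rotation": [0,0,0],"fingers": 1},{"xyz": [0,0,-4.5],"rotation": [0,0,0],"fingers": 1},{"xyz": [0,0,-5.5],"rotation": [0,0,0],"fingers": 1},{"xyz": [0,0,-6.5],"rotation": [0,0,0],"fingers": 1},{"xyz": [0,0,-7.5],"rotation": [0,0,0],"fingers": 1},{"xyz": [0,0,-8.5],"rotation": [0,0,0],"fingers": 1},{"xyz": [0,0,-9],"rotation": [0,0,0],"fingers": 1},{"xyz": [0,0,-9],"rotation": [0,0,0],"fingers": 1},{"xyz": [0,0,-9],"rotation": [0,0,0],"fingers": 1}]}}

```text
time: 5.38
eef_pos: [0.5594, 0.3517, 0.1693]
tcp_rot: [3.067, 0.681, 0.0]
wrist_force: [-2.0, -1.1, 5.2]
grip_width: -0.0001
gripper_force: 2.4
```

Request:
{"api": "send_rows", "payload": {"series": [{"xyz": [0,0,-1],"rotation": [0,0,0],"fingers": 1},{"xyz": [0,0,-2],"rotation": [0,0,0],"fingers": 1},{"xyz": [0,0,-2.5],"rotation": [0,0,0],"fingers": 1},{"xyz": [0,0,-2.5],"rotation": [0,0,0],"fingers": 1},{"xyz": [0,0,-2.5],"rotation": [0,0,0],"fingers": 1}]}}

```text
time: 6.0
eef_pos: [0.5594, 0.3517, 0.1669]
tcp_rot: [-3.067, -0.681, -0.0]
wrist_force: [-2.3, -2.1, 5.5]
grip_width: -0.0001
gripper_force: 2.6
```

Request:
{"api": "send_rows", "payload": {"series": [{"xyz": [0,0,3],"rotation": [0,0,0],"fingers": 1},{"xyz": [0,0,10],"rotation": [0,0,0],"fingers": 1},{"xyz": [0,0,35],"rotation": [0,0,0],"fingers": 1},{"xyz": [0,-2,84],"rotation": [0,0,0],"fingers": 1},{"xyz": [0,-2,84],"rotation": [0,0,0],"fingers": 1},{"xyz": [0,-2,84],"rotation": [0,0,0],"fingers": 1}]}}

```text
time: 6.75
eef_pos: [0.5593, 0.3496, 0.2507]
tcp_rot: [-3.067, -0.681, -0.0]
wrist_force: [0.8, 0.1, -0.8]
grip_width: -0.0002
gripper_force: 0.0
```

```bash
python3 - <<'E'
from h import *
c=snap("wrist","pics/w2.png");print(np.round(r.get_state()["eef_pos"],4),r.get_state()["wrist_force"])
for q in blobs(c,"red"):print(q,ray(c,*q[0],.167).round(4))
a=cv2.imread("pics/w1.png");b=cv2.imread("pics/w2.png")
cv2.imwrite("pics/cmp.png",np.hstack([a[90:310,150:420],b[90:310,150:420]]))
E
```

```text
[0.5591 0.3494 0.25  ] [ 0.18861053  0.50420996 -0.66372401]
([458.8, 42.6], [439, 0, 40, 82, 978]) [0.7114 0.2752 0.167 ]
([452.3, 34.0], [449, 30, 9, 10, 39]) [0.7138 0.282  0.167 ]
([251.6, 198.6], [238, 185, 28, 28, 618]) [0.5581 0.3519 0.167 ]
([399.0, 266.2], [397, 264, 5, 5, 19]) [0.5564 0.2212 0.167 ]
```

View pics/cmp.png

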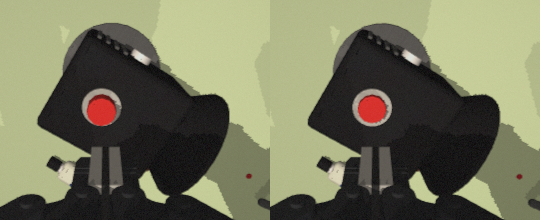

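The before/after crop shows the red cap sitting lower, with less of its side visible, and the lamp unmoved. Next is the fill lamp.

Request:
{"api": "send_rows", "payload": {"series": [{"xyz": [0,-20,35],"rotation": [0,0,0],"fingers": 1},{"xyz": [0,-70,40],"rotation": [0,0,0],"fingers": 1},{"xyz": [0,-125,40],"rotation": [0,0,0],"fingers": 1},{"xyz": [0,-180,40],"rotation": [0,0,0],"fingers": 1},{"xyz": [0,-235,40],"rotation": [0,0,0],"fingers": 1},{"xyz": [0,-290,40],"rotation": [0,0,0],"fingers": 1},{"xyz": [0,-345,40],"rotation": [0,0,0],"fingers": 1},{"xyz": [5,-400,40],"rotation": [0,0,0],"fingers": 1},{"xyz": [10,-455,40],"rotation": [0,0,0],"fingers": 1},{"xyz": [10,-510,40],"rotation": [0,0,0],"fingers": 1},{"xyz": [10,-560,40],"rotation": [0,0,0],"fingers": 1},{"xyz": [10,-605,40],"rotation": [0,0,0],"fingers": 1}]}}

```text
time: 8.3
eef_pos: [0.5685, -0.2574, 0.2893]
tcp_rot: [-3.066, -0.679, 0.003]
wrist_force: [0.4, -1.1, 0.3]
grip_width: -0.0
gripper_force: 0.0
```

Request:
{"api": "send_rows", "payload": {"series": [{"xyz": [0,-23,-20],"rotation": [0,0,0],"fingers": 1},{"xyz": [0,-23,-60],"rotation": [0,0,0],"fingers": 1},{"xyz": [0,-23,-80],"rotation": [0,0,0],"fingers": 1},{"xyz": [0,-23,-80],"rotation": [0,0,0],"fingers": 1},{"xyz": [0,-23,-80],"rotation": [0,0,0],"fingers": 1}]}}

```text
time: 8.93
eef_pos: [0.5698, -0.2775, 0.2108]
tcp_rot: [-3.066, -0.682, -0.001]
wrist_force: [-0.5, 0.5, 1.3]
grip_width: -0.0001
gripper_force: 0.0
```

```bash
python3 - <<'E'
from h import *
c=snap("wrist","pics/w3.png");print(np.round(r.get_state()["eef_pos"],4))
for q in blobs(c,"blue"):print(q,ray(c,*q[0],.134).round(4))
E
```

```text
[ 0.57   -0.2778  0.2114]
([257.0, 203.6], [243, 188, 29, 31, 654]) [ 0.5689 -0.2795  0.134 ]
```

View pics/w3.png

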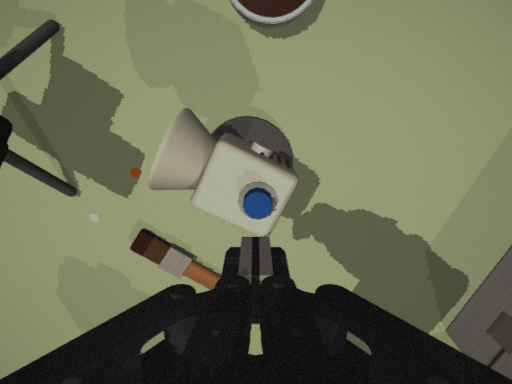

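The blue cap at (257,204) gives (0.569, -0.2795), so I press there.

Request:
{"api": "send_rows", "payload": {"series": [{"xyz": [-1,-1.5,-20],"rotation": [0,0,0],"fingers": 1},{"xyz": [-1,-1.5,-45],"rotation": [0,0,0],"fingers": 1},{"xyz": [-1,-1.5,-60],"rotation": [0,0,0],"fingers": 1},{"xyz": [-1,-1.5,-68],"rotation": [0,0,0],"fingers": 1},{"xyz": [-1,-1.5,-71],"rotation": [0,0,0],"fingers": 1},{"xyz": [-1,-1.5,-71],"rotation": [0,0,0],"fingers": 1},{"xyz": [-1,-1.5,-71],"rotation": [0,0,0],"fingers": 1}]}}

```text
time: 9.85
eef_pos: [0.5687, -0.28, 0.1404]
tcp_rot: [3.066, 0.681, 0.001]
wrist_force: [-0.9, -0.0, -0.1]
grip_width: -0.0
gripper_force: 0.0
```

Request:
{"api": "send_rows", "payload": {"series": [{"xyz": [0,0,-1.5],"rotation": [0,0,0],"fingers": 1},{"xyz": [0,0,-3],"rotation": [0,0,0],"fingers": 1},{"xyz": [0,0,-4.5],"rotation": [0,0,0],"fingers": 1},{"xyz": [0,0,-5.5],"rotation": [0,0,0],"fingers": 1},{"xyz": [0,0,-6.5],"rotation": [0,0,0],"fingers": 1},{"xyz": [0,0,-7.5],"rotation": [0,0,0],"fingers": 1},{"xyz": [0,0,-8.5],"rotation": [0,0,0],"fingers": 1},{"xyz": [0,0,-9],"rotation": [0,0,0],"fingers": 1},{"xyz": [0,0,-9],"rotation": [0,0,0],"fingers": 1},{"xyz": [0,0,-9],"rotation": [0,0,0],"fingers": 1}]}}

```text
time: 11.1
eef_pos: [0.5684, -0.2798, 0.1308]
tcp_rot: [3.067, 0.681, -0.0]
wrist_force: [-1.6, 0.3, 5.7]
grip_width: -0.0002
gripper_force: 2.4
```

Request:
{"api": "send_rows", "payload": {"series": [{"xyz": [0,0,-1],"rotation": [0,0,0],"fingers": 1},{"xyz": [0,0,-2],"rotation": [0,0,0],"fingers": 1},{"xyz": [0,0,-2.5],"rotation": [0,0,0],"fingers": 1},{"xyz": [0,0,-2.5],"rotation": [0,0,0],"fingers": 1},{"xyz": [0,0,-2.5],"rotation": [0,0,0],"fingers": 1}]}}

```text
time: 11.72
eef_pos: [0.5684, -0.2799, 0.1283]
tcp_rot: [3.067, 0.681, -0.0]
wrist_force: [-2.1, 1.1, 4.9]
grip_width: -0.0001
gripper_force: 2.5
```

Request:
{"api": "send_rows", "payload": {"series": [{"xyz": [0,0,3],"rotation": [0,0,0],"fingers": 1},{"xyz": [0,0,10],"rotation": [0,0,0],"fingers": 1},{"xyz": [0,0,35],"rotation": [0,0,0],"fingers": 1},{"xyz": [1,2,83],"rotation": [0,0,0],"fingers": 1},{"xyz": [1,2,83],"rotation": [0,0,0],"fingers": 1},{"xyz": [1,2,83],"rotation": [0,0,0],"fingers": 1}]}}

```text
time: 12.48
eef_pos: [0.5692, -0.2778, 0.2112]
tcp_rot: [3.067, 0.681, -0.0]
wrist_force: [0.3, 0.3, -0.4]
grip_width: 0.0002
gripper_force: 0.0
```

```bash
python3 - <<'E'
from h import *
c=snap("wrist","pics/w4.png");print(np.round(r.get_state()["eef_pos"],4))
for q in blobs(c,"blue"):print(q,ray(c,*q[0],.128).round(4))
a=cv2.imread("pics/w3.png");b=cv2.imread("pics/w4.png")
cv2.imwrite("pics/cmp2.png",np.hstack([a[90:310,130:330],b[90:310,130:330]]))
E
```

```text
[ 0.5688 -0.2778  0.2105]
([257.2, 200.7], [244, 187, 28, 28, 598]) [ 0.5684 -0.28    0.128 ]
```

View pics/cmp2.png

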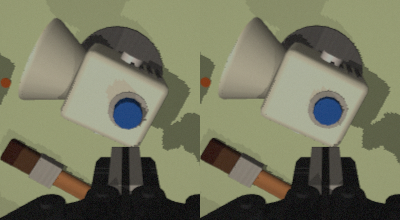

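The blue cap is in and the lamp is unmoved. Next is the camera.

Request:
{"api": "send_rows", "payload": {"series": [{"xyz": [0,0,50],"rotation": [0,0,0],"fingers": 1},{"xyz": [-10,30,70],"rotation": [0,0,0],"fingers": 1},{"xyz": [-25,80,75],"rotation": [0,0,0],"fingers": 1},{"xyz": [-40,130,75],"rotation": [0,0,0],"fingers": 1},{"xyz": [-53,180,75],"rotation": [0,0,0],"fingers": 1},{"xyz": [-53,206,70],"rotation": [0,0,0],"fingers": 1},{"xyz": [-53,206,54],"rotation": [0,0,0],"fingers": 1},{"xyz": [-53,206,54],"rotation": [0,0,0],"fingers": 1},{"xyz": [-53,206,54],"rotation": [0,0,0],"fingers": 1}]}}

```text
time: 13.65
eef_pos: [0.5163, -0.0723, 0.265]
tcp_rot: [-3.067, -0.679, 0.001]
wrist_force: [-0.5, 0.0, -0.0]
grip_width: -0.0004
gripper_force: 0.0
```

```bash
python3 - <<'E'
from h import *
c=snap("wrist","pics/w5.png");print(np.round(r.get_state()["eef_pos"],4))
for q in blobs(c,"red"):print(q,ray(c,*q[0],.187).round(4))
E
```

```text
[ 0.5164 -0.0724  0.2653]
([121.3, 103.4], [119, 101, 6, 6, 30]) [0.5407 0.0372 0.187 ]
([254.3, 202.2], [244, 191, 21, 23, 378]) [ 0.5151 -0.0723  0.187 ]
([309.5, 254.2], [304, 250, 13, 9, 32]) [ 0.4947 -0.1286  0.187 ]
```

View pics/w5.png

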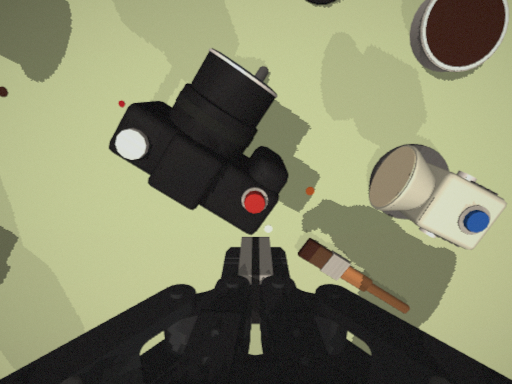

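The shutter at (254,202) gives (0.515, -0.072). The finger is aligned, so I descend.

Request:
{"api": "send_rows", "payload": {"series": [{"xyz": [-1,0,-20],"rotation": [0,0,0],"fingers": 1},{"xyz": [-1,0,-45],"rotation": [0,0,0],"fingers": 1},{"xyz": [-1,0,-60],"rotation": [0,0,0],"fingers": 1},{"xyz": [-1,0,-69],"rotation": [0,0,0],"fingers": 1},{"xyz": [-1,0,-73],"rotation": [0,0,0],"fingers": 1},{"xyz": [-1,0,-73],"rotation": [0,0,0],"fingers": 1},{"xyz": [-1,0,-73],"rotation": [0,0,0],"fingers": 1}]}}

```text
time: 14.58
eef_pos: [0.5157, -0.0718, 0.1928]
tcp_rot: [3.067, 0.681, 0.001]
wrist_force: [-0.2, 0.0, -0.7]
grip_width: -0.0
gripper_force: 0.0
```

Request:
{"api": "send_rows", "payload": {"series": [{"xyz": [0,0,-1],"rotation": [0,0,0],"fingers": 1},{"xyz": [0,0,-2],"rotation": [0,0,0],"fingers": 1},{"xyz": [0,0,-3],"rotation": [0,0,0],"fingers": 1},{"xyz": [0,0,-4],"rotation": [0,0,0],"fingers": 1},{"xyz": [0,0,-5],"rotation": [0,0,0],"fingers": 1},{"xyz": [0,0,-6],"rotation": [0,0,0],"fingers": 1},{"xyz": [0,0,-7],"rotation": [0,0,0],"fingers": 1},{"xyz": [0,0,-7],"rotation": [0,0,0],"fingers": 1},{"xyz": [0,0,-7],"rotation": [0,0,0],"fingers": 1}]}}

```text
time: 15.7
eef_pos: [0.5154, -0.0719, 0.1854]
tcp_rot: [3.067, 0.68, 0.0]
wrist_force: [-0.9, -0.3, 1.5]
grip_width: -0.0003
gripper_force: 1.1
```

Request:
{"api": "send_rows", "payload": {"series": [{"xyz": [0,0,-1],"rotation": [0,0,0],"fingers": 1},{"xyz": [0,0,-2],"rotation": [0,0,0],"fingers": 1},{"xyz": [0,0,-2],"rotation": [0,0,0],"fingers": 1},{"xyz": [0,0,-2],"rotation": [0,0,0],"fingers": 1}]}}

```text
time: 16.2
eef_pos: [0.5155, -0.0719, 0.1834]
tcp_rot: [3.067, 0.681, 0.0]
wrist_force: [0.3, -0.5, 4.1]
grip_width: -0.0
gripper_force: 2.0
```

The button is about 3.6 mm down at 4.1 N, past the 2 mm point where the picture is taken. I let go and back off.

Request:
{"api": "send_rows", "payload": {"series": [{"xyz": [0,0,2],"rotation": [0,0,0],"fingers": 1},{"xyz": [0,0,6],"rotation": [0,0,0],"fingers": 1},{"xyz": [0,0,20],"rotation": [0,0,0],"fingers": 1},{"xyz": [0,0,60],"rotation": [0,0,0],"fingers": 1},{"xyz": [1,0,82],"rotation": [0,0,0],"fingers": 1},{"xyz": [1,0,82],"rotation": [0,0,0],"fingers": 1},{"xyz": [1,0,82],"rotation": [0,0,0],"fingers": 1}]}}

```text
time: 17.08
eef_pos: [0.5159, -0.0718, 0.2649]
tcp_rot: [-3.067, -0.681, 0.001]
wrist_force: [0.6, -0.2, -0.7]
grip_width: -0.0004
gripper_force: 0.0
```

```bash
python3 - <<'E'
from h import *
c=snap("wrist","pics/w6.png");print(np.round(r.get_state()["eef_pos"],4))
for q in blobs(c,"red"):print(q)
for q in blobs(c,"blue"):print(q)
a=cv2.imread("pics/w5.png");b=cv2.imread("pics/w6.png")
cv2.imwrite("pics/cmp3.png",np.hstack([a[20:260,90:330],b[20:260,90:330]]))
snap("scene","pics/scene1.png")
E
```

```text
[ 0.5158 -0.0718  0.2645]
([121.6, 103.3], [119, 100, 6, 7, 31])
([255.0, 202.1], [245, 191, 21, 23, 381])
([309.9, 253.9], [304, 246, 13, 15, 43])
([476.7, 220.8], [465, 210, 25, 22, 415])
```

View pics/cmp3.png

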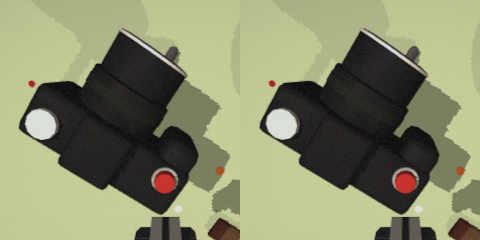

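View pics/scene1.png

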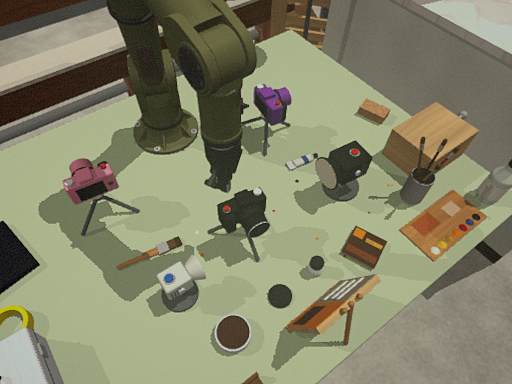

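The shutter button is back up and the camera is unmoved, with the cap at (255,202) as before. The scene view shows everything else in place, so I hand in.

```bash
python3 -c "from station import r; print(r.hand_in())"
```

```text
the job is handed in; nothing more can be done
None
```

I pressed in the red key-lamp switch and then the blue fill-lamp switch (about 6 mm each, and both stayed in), then gave the camera's shutter one light press of about 3.6 mm at 4 N and let go; nothing in the pictures has moved, and I handed the job in after about 17 s (no verdict was returned).

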